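# Index the drilling stop and lock it

## Task

Push the sliding stop along its aluminium rail with a fingertip until its spring pin drops into the notch at the index clamp that has the tall upright plate, then press the stop's raised locking lever fully down flat and take the hand away. Only push and press: do not pull up the pin's knob, and leave the tools and other things lying about where they are.

Things in the scene. Friction and masses are not known exactly. Their poses are not given: they have to be found in the camera images.
- rail: Aluminium rail fixed to the bench, 440 mm long (its y axis runs along it), 40 mm wide (x) and 24 mm high, with a black end block at each end (64 x 16 x 34 mm high, centres 207 mm from the middle). Origin: middle of the rail at bench level; its -x side faces the robot. It stands differently each time (place and yaw).
- stop (a joint): The sliding stop (carriage) on the rail: its travel in m along the rail's +y axis, 0 at the middle of the rail, range -0.16 to 0.16. It cannot leave the rail. Friction about 1.2 N plus 6 N per m/s.
- stop_mark (a point): Point of the stop under its spring pin, on the rail's centre line at the height of the rail's top (24 mm). The stop is an aluminium block 50 mm long along the rail (25 mm each way from here); its flat vertical end faces, for pushing, span rail x -32 to +20 mm and 32 to 54 mm above the bench (from x -32 to -22 mm they go down to 4 mm above the bench).
- pin (a joint): Height in m of the stop's vertical spring pin: 0 on the rail's top or fully down in a notch, 0.003 on the crest of a ridge. Its round tip (5 mm radius) is pressed down with 5 N plus 0.4 N per mm of rise. On top it carries a black knob of 18 mm diameter, 60 to 71 mm above the bench, on the pin's axis, which must not be pulled up (over 7 mm is a failure).
- index_tall: TARGET index clamp: two half-round steel ridges across the rail's top (3 mm high, 16 mm apart along the rail), the notch between them; behind the rail (x 21 to 35 mm from its centre line) a steel block 34 mm long, 30 mm high, with an upright plate 34 mm wide, 4 mm thick, its top 70 mm above the bench. Origin: below the notch at bench level, axes as the rail's.
- index_tall_notch (a point): Centre of the TARGET notch, on the rail's centre line at its top (24 mm). From about 16 mm short of it the push rises to 8 or 9 N, falls away at the crest 8 mm short, and the stop springs into the notch by itself. A push over about 8 N from there drives it out over the second ridge, so the pushing hand must stop while the stop's mark is within about 6 mm of the notch.
- index_low_notch (a point): Centre of the other notch, not the one wanted, on a like clamp without a plate: its block carries only a flat round screw head of 20 mm diameter, its top 38 mm above the bench. Which clamp is on the left and which on the right varies; the stop starts between them.
- lever (a joint): Angle in rad of the stop's locking lever: 0 raised (sloping up by 0.65 rad above level, towards the robot), 0.65 fully down, level. Its hinge axis is parallel to the rail, 16 mm towards the robot (-x) from the pin and 58.5 mm above the bench. It stays where it is left; pressing it takes about 1.5 N on its pad, and it comes to a firm stop.
- lever_pad (a point): Middle of the top of the lever's thumb pad (18 x 24 mm), 44 mm from the hinge. In the rail's axes it lies about 48 mm on the robot's side of the pin (-x) and 89 mm above the bench when raised, and 60 mm from the pin and 63 mm above the bench when down. The lever is 53 mm long from the hinge, dark steel.
- workpiece: Bystander, loose: light wooden strip 45 x 150 x 18 mm, lying behind the rail. Origin under its centre.
- compass: Bystander, loose: steel pair of compasses about 130 x 45 mm, lying flat behind the rail, 29 mm high at its hinge screw. Origin under its middle.
- punch: Bystander, loose: steel nail punch 115 mm long, 10 mm thick, lying in front of the rail. Origin under its middle.
- jar: Bystander, loose: glass screw jar 42 mm diameter, 58 mm high, standing in front of the rail. Origin under its centre.
- mallet: Bystander, loose: mallet lying on the right, green rubber head 56 mm diameter x 100 mm, wooden handle, 290 mm long in all. Origin under its middle.
- spanner: Bystander, loose: steel spanner lying on the left. Origin under its middle.
Mind the look-alikes: they are no part of the job. Leave any orange or yellow look-alike of the index_tall alone.

How it is judged:
By the outcome, as a careful person would: the job done as asked, in the order asked, and still so for the second after the job is handed in, with the robot touching nothing.
It also fails if it takes over 42 s, if anything falls off the work surface, if the arm or the gripper's body presses on something with over 40 N, if the wrist force passes 120 N, or if a joint passes its speed limit or range.

## Robot

A 6-joint arm with a two-finger parallel gripper is mounted at the origin on the work surface. World frame = base frame: x ahead of the robot, y to its left, z up, the work surface at z = 0. Lengths are in m, angles in rad, forces in N, time in s.
With the tool pointing down it reaches from about 0.425 to 0.95 m from the base axis. Payload 3.5 kg.
Tool frame: the origin (TCP) lies midway between the tips of the shut fingers; the grasp point (between the pads) lies 19 mm behind it; z points along the fingers, y is the line along which they close (so a half turn about z gives the same grasp; the last joint's range is limited). The gripper opens to 85 mm and grips with 20 to 120 N. Pads are 22 mm wide; open, the fingers measure 114 mm over their backs; the gripper's body (76 mm by 85 mm) begins 54 mm behind the grasp point. The pads swing forward as they close: fully open they stand 13 mm farther back than shut.
Start: joints at [-0.15, 0.286, 1.577, -0, 1.279, -0.15], TCP at [0.675, 0, 0.231] pointing down, gripper open.
Joint ranges: [-2.77, 2.77], [-0.9, 2.22], [0.21, 2.48], [-1.53, 4.67], [0.24, 2.81], [-2.84, 2.84]. Speed limits (rad/s): [2.79, 2.79, 3.14, 3.14, 3.14, 3.14].

## Interface

Orientations are given as a unit quaternion [x, y, z, w].
In Python, from plant import ctrl, cams, order gives the robot as it stands.
- The arm moves only by the tool move_arm, never from a script. Its argument "plan" is one flat list of numbers, 7 for each row, row after row: the shift along the world's x, y, z in mm, then the turn, a rotation vector about the world's x, y, z in degrees, then the finger opening in mm, from 0 to 85.4. A call has 1 to 12 rows; each row shifts and turns the commanded pose from where the row before left it; what a row does not reach is not made up. A row lasts 1/10 s, in which the tool goes at most 50 mm and 8.59 degrees, less where a joint would pass 70% of its speed; a pose out of reach is approached as far as the arm can. A call is refused whole if a number of a shift passes 50 or a number of a turn 8.59, either way. A call with a gripper value outside its range is refused whole. The fingers move at their own pace and stop on an object; "newtons" is the grip in N (left out, the last holds). Time passes only in rows, so rows that do not move let the fingers close. It gives the time, the measured TCP pose, the force, the opening and the grip force at its end, in the units of the state.
- ctrl.get_state(): the state, without advancing time (a new reading comes with each control period).
- cams.read_camera(name): name is "scene" or "side" or "wrist"; returns a dict with "color" (400x640x3 uint8, red, green, blue), "fov_y" (degrees; the focal length in pixels is half the picture's height over the tangent of half this angle, whatever the lens; pixels are square), "cx", "cy" (the principal point, pixels), "origin" and "orientation" of the camera in the world; the wrist camera has in their place "T_tool_cam" (4x4, takes a point from camera to tool coordinates, whose origin is the TCP and whose axes are the flange's). Camera axes: x right, y up, looking along -z (the intrinsics and any distortion apply to the point x, -y, -z); pixel columns grow to the right and rows downward; lengths in m; the calibration is good to about 2 mm. A picture is of the moment at which its call begins: read the wrist's pose just before it. There is no depth.
- order.sign_off(): hands the job in; it is judged then, once.
The state is a dict: "time": time; "qpos": joint angles; "dq": joint speeds; "joint_efforts": joint torques, N m; "eef_pos": TCP position; "tcp_rot": TCP orientation; "contact_force": force on the tool from outside, world axes, zero at the start; "wrist_torque": the same for the moment, N m; "opening": opening from 0.0 (shut) to 1.0 (fully open); "finger_force": force on a finger pad.
Only numpy, scipy, OpenCV 4.12 (cv2) and the standard library are available. Lean on these libraries where they do the work, as an engineer would, in place of code of your own. Each camera call takes 0.05 s, during which the arm holds its last target. There are 200 camera calls.

## Working session

There is one attempt and no reset: what is moved stays moved. The work goes in short steps, Python scripts to look and compute and a tool call to move; the robot and the scene stay as the last step left them, time stands still between calls to the robot, and variables do not carry over. Pictures are saved under pics/ and viewed, at most 10 in all, crops included, and the job is handed in when it is done.

Besides the shell and the picture viewer there is one more tool, called after "Call:" as name(argument=value, ...), one argument or row to a line, values as JSON. move_arm: Moves the arm, as the interface text tells. Its arguments: {"type":"object","properties":{"plan":{"type":"array","items":{"type":"number"}},"newtons":{"type":"number"}},"required":["plan"]}

```bash
mkdir -p pics; ls; cat > h.py <<'E'
import numpy as np, cv2
from scipy.spatial.transform import Rotation as R
from plant import ctrl, cams, order
def cam(name):
    s=ctrl.get_state(); c=cams.read_camera(name)
    if name=="wrist":
        T=np.eye(4); T[:3,:3]=R.from_quat(s["tcp_rot"]).as_matrix(); T[:3,3]=s["eef_pos"]
        M=T@np.array(c["T_tool_cam"])
    else:
        M=np.eye(4); M[:3,3]=c["origin"]; o=np.array(c["orientation"]); M[:3,:3]=R.from_quat(o).as_matrix() if o.size==4 else o
    return c,M
def ray(c,M,u,v):
    f=200/np.tan(np.radians(c["fov_y"])/2)
    d=M[:3,:3]@np.array([(u-c["cx"])/f,-(v-c["cy"])/f,-1]); return M[:3,3],d
def onz(c,M,u,v,z):
    o,d=ray(c,M,u,v); return o+d*(z-o[2])/d[2]
def proj(c,M,p):
    f=200/np.tan(np.radians(c["fov_y"])/2)
    q=M[:3,:3].T@(np.array(p)-M[:3,3]); return c["cx"]+f*q[0]/-q[2], c["cy"]-f*q[1]/-q[2]
E
python3 - <<'E'
from h import *
for n in ["scene","side","wrist"]:
    c,M=cam(n); print({k:v for k,v in c.items() if k!="color"}); print(M[:3,3],-M[:3,2])
    cv2.imwrite(f"pics/{n}0.png",c["color"][:,:,::-1])
print(ctrl.get_state())
E
```

```text
pics
{'fov_y': 42.975070639850586, 'cx': 315.2127999822983, 'cy': 203.76912156204267, 'origin': array([1.17235941, 0.69041993, 1.51709231]), 'orientation': array([0.09943025, 0.26244673, 0.88923619, 0.36124   ])}
[1.17235941 0.69041993 1.51709231] [-0.36644647 -0.39491788 -0.84247068]
{'fov_y': 56.99989220838361, 'cx': 320.07043169451896, 'cy': 197.5117020975659, 'origin': array([0.46607787, 0.65455385, 0.85576241]), 'orientation': array([-0.0080924 ,  0.34372845,  0.93814995, -0.04074243])}
[0.46607787 0.65455385 0.85576241] [ 0.04319244 -0.64427824 -0.76357053]
{'fov_y': 62.09059629260273, 'cx': 317.78938750491653, 'cy': 199.53070339906606, 'T_tool_cam': array([[ 1.34593164e-03,  9.51370909e-01,  3.08044774e-01,
         7.83281602e-02],
       [ 9.99998912e-01, -1.09434569e-03, -9.89471477e-04,
         6.81421184e-04],
       [-6.04246906e-04,  3.08045771e-01, -9.51371346e-01,
        -1.42054005e-01],
       [ 0.00000000e+00,  0.00000000e+00,  0.00000000e+00,
         1.00000000e+00]])}
[0.67538999 0.07840857 0.37214244] [-0.00105108 -0.30772645 -0.95147429]
{'time': 0.15, 'qpos': array([-1.50018288e-01,  2.87028304e-01,  1.57783701e+00, -5.07800191e-06,
        1.27859860e+00, -1.50017734e-01]), 'dq': array([ 0.00091403, -0.00132566, -0.00395282,  0.0018161 , -0.00099925,
        0.00115917]), 'joint_efforts': array([ 7.91554030e-04, -4.06602967e+01, -2.93140125e+01, -8.94972595e-05,
        3.96185191e-03, -2.97825103e-06]), 'eef_pos': array([6.74490894e-01, 9.29760591e-05, 2.30222839e-01]), 'tcp_rot': array([ 7.07106148e-01,  7.07106795e-01, -5.57237035e-04, -7.51595226e-04]), 'contact_force': array([0.55183378, 0.65985082, 0.74383065]), 'wrist_torque': array([ 0.04356841, -0.01093786, -0.01217473]), 'finger_force': 0.0, 'opening': 0.9974121743710833}
```

View pics/scene0.png

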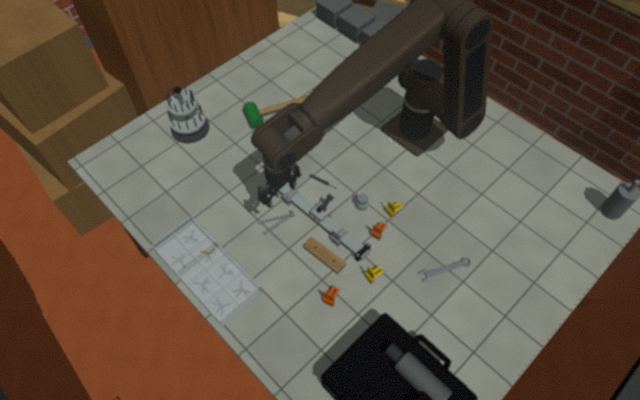

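View pics/side0.png

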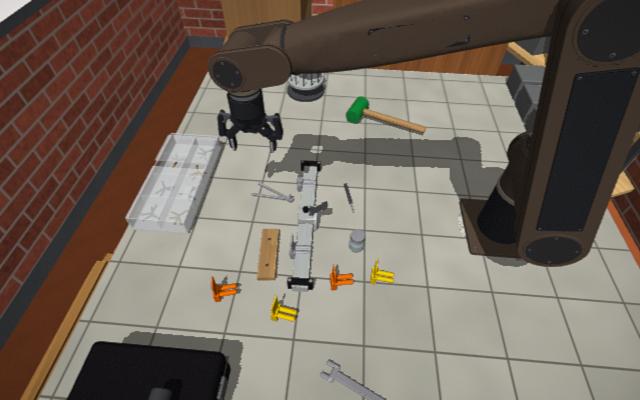

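View pics/wrist0.png

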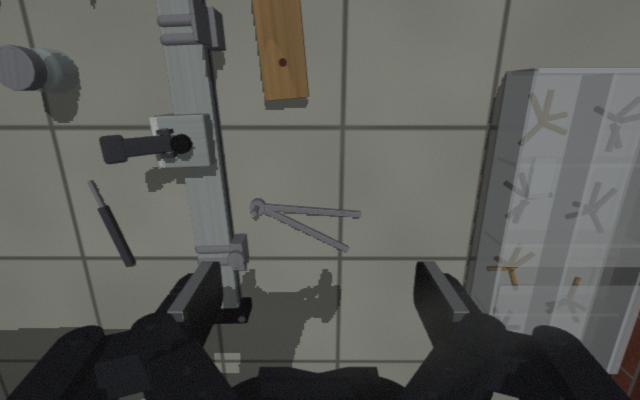

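```bash
python3 - <<'E'
from h import *
c,M=cam("wrist"); a=c["color"][:,:,::-1]
for n,(u,v,z) in dict(knob=(181,143,.071),r1=(180,17,.027),r2=(184,38,.027),rr1=(213,248,.027),rr2=(219,262,.027),head=(237,258,.038),railL_a=(178,100,.024),railR_a=(211,100,.024),railL_b=(193,220,.024),railR_b=(231,220,.024),pad=(113,149,.089)).items(): print(n,onz(c,M,u,v,z).round(4))
s,Ms=cam("side"); b=s["color"][:,:,::-1]
for n,(u,v,z) in dict(endfar=(310,163,.034),endnear=(300,285,.034),clampL=(302,243,.027),knob=(306,209,.071)).items(): print("side",n,onz(s,Ms,u,v,z).round(4))
x=cv2.resize(b[150:300,240:370],None,fx=3.8,fy=3.8,interpolation=2)[:570,:]
y=cv2.resize(a[0:190,130:230],None,fx=3,fy=3,interpolation=2)
im=np.zeros((570,800,3),np.uint8); im[:,:x.shape[1]]=x; im[:570,494:794]=y[:570]
cv2.imwrite("pics/crop1.png",im)
E
```

```text
knob [0.5515 0.0344 0.071 ]
r1 [0.5471 0.1445 0.027 ]
r2 [0.5486 0.1268 0.027 ]
rr1 [ 0.5551 -0.0919  0.027 ]
rr2 [ 0.5603 -0.1099  0.027 ]
head [ 0.5846 -0.0988  0.038 ]
railL_a [0.5345 0.0706 0.024 ]
railR_a [0.5677 0.0706 0.024 ]
railL_b [ 0.5348 -0.0587  0.024 ]
railR_b [ 0.5776 -0.0587  0.024 ]
pad [0.5001 0.0318 0.089 ]
side endfar [ 0.5561 -0.1787  0.034 ]
side endnear [0.5383 0.2433 0.034 ]
side clampL [0.5479 0.118  0.027 ]
side knob [0.5452 0.0367 0.071 ]
```

View pics/crop1.png

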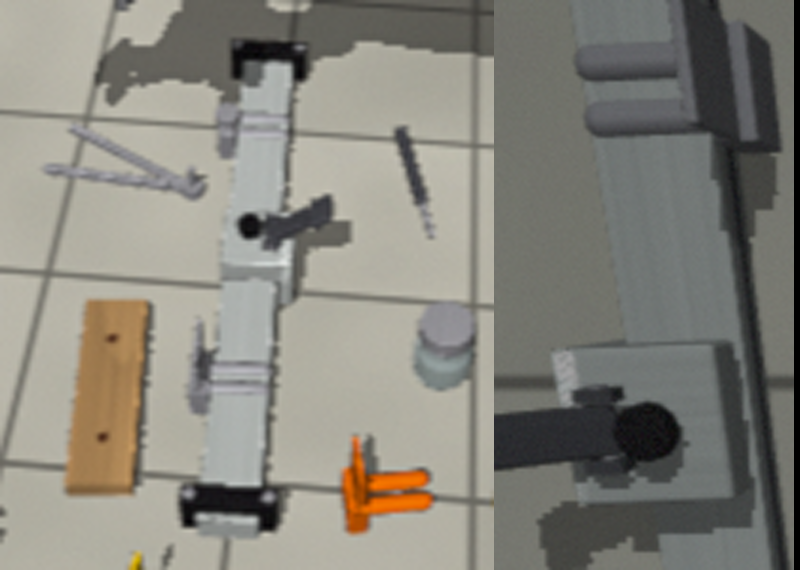

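Candidates: clamp at the left end of the rail, wrist (195,28) / side (297,243), has a plate that hides the block. The right clamp, wrist (225,253), shows the flat round screw head. Orange look-alikes are at side (340,278) and (225,288), yellow ones at (285,312) and (383,272). The left clamp is the target, so I push in +y.

Call:
move_arm(
  plan=[-30,-3,0,0,0,0,0,-30,-3,0,0,0,0,0,-30,-3,0,0,0,0,0,-30,-3,0,0,0,0,0,-5,-3,0,0,0,0,0,0,0,0,0,0,0,0,0,0,0,0,0,0,0,0,0,0,0,0,0,0],
)

```text
time: 1.05
eef_pos: [0.551, -0.015, 0.2315]
tcp_rot: [0.707, 0.707, 0.0, 0.0]
contact_force: [0.0, 0.4, -0.2]
opening: 0.001
finger_force: 0.0
```

```bash
python3 - <<'E'
from h import *
c,M=cam("wrist"); cv2.imwrite("pics/w1.png",c["color"][:,:,::-1])
s=ctrl.get_state(); print(s["time"],s["eef_pos"],s["contact_force"])
E
```

```text
1.1 [ 0.55090648 -0.01498351  0.23134743] [ 0.63221826  0.39479992 -0.32437883]
```

View pics/w1.png

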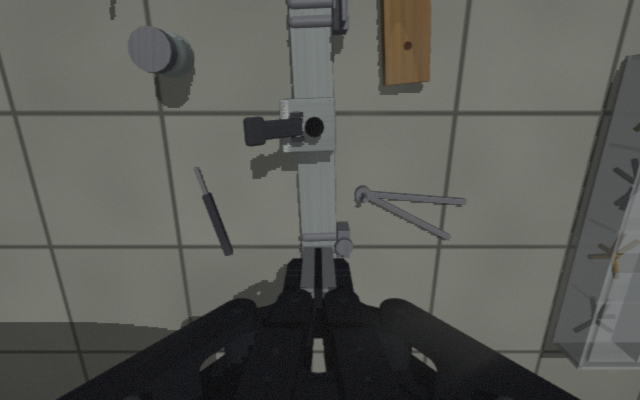

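```bash
python3 - <<'E'
from h import *
c,M=cam("wrist")
for n,(u,v,z) in dict(knob=(314,127,.071),faceP=(307,98,.054),faceM=(309,151,.054),r1=(310,3,.027),r2=(311,20,.027),rr1=(318,237,.027),railL=(293,70,.024),railR=(330,70,.024),railLb=(300,200,.024),railRb=(336,200,.024),pad=(255,131,.089)).items(): print(n,onz(c,M,u,v,z).round(4))
E
```

```text
knob [0.5485 0.0336 0.071 ]
faceP [0.5419 0.058  0.054 ]
faceM [0.5434 0.0091 0.054 ]
r1 [0.5446 0.1412 0.027 ]
r2 [0.5454 0.1272 0.027 ]
rr1 [ 0.5523 -0.0936  0.027 ]
railL [0.5275 0.0838 0.024 ]
railR [0.5638 0.0839 0.024 ]
railLb [ 0.5323 -0.0503  0.024 ]
railRb [ 0.5722 -0.0503  0.024 ]
pad [0.4989 0.0319 0.089 ]
```

Knob at (314,127), stop edges at rows 98 and 151, target ridges at rows 3 and 20. These agree with the first view: mark y about 0.0335, notch about 0.1345. Going down behind the -y face.

Call:
move_arm(
  plan=[-4,0,-30,0,0,0,0,0,0,-40,0,0,0,0,0,0,-40,0,0,0,0,0,0,-35,0,0,0,0,0,0,-25,0,0,0,0,0,0,-15,0,0,0,0,0,0,-7,0,0,0,0,0,0,0,0,0,0,0,0,0,0,0,0,0,0],
)

```text
time: 2.05
eef_pos: [0.5473, -0.0152, 0.0407]
tcp_rot: [0.707, 0.707, 0.001, 0.001]
contact_force: [-0.6, -0.4, -0.8]
opening: 0.001
finger_force: 0.0
```

Call:
move_arm(
  plan=[0,5,0,0,0,0,0,0,4,0,0,0,0,0,0,3,0,0,0,0,0,0,3,0,0,0,0,0,0,3,0,0,0,0,0,0,3,0,0,0,0,0],
)

```text
time: 2.65
eef_pos: [0.5462, 0.0061, 0.0396]
tcp_rot: [0.707, 0.707, 0.0, 0.0]
contact_force: [0.1, -1.2, 1.0]
opening: 0.001
finger_force: 0.7
```

```bash
python3 - <<'E'
from h import *
c,M=cam("wrist"); cv2.imwrite("pics/w2.png",c["color"][:,:,::-1])
s=ctrl.get_state(); print(s["time"],s["eef_pos"],s["contact_force"])
E
```

```text
2.7 [0.54609669 0.00656245 0.03946808] [ 0.40405444 -0.11020969  1.11896588]
```

View pics/w2.png

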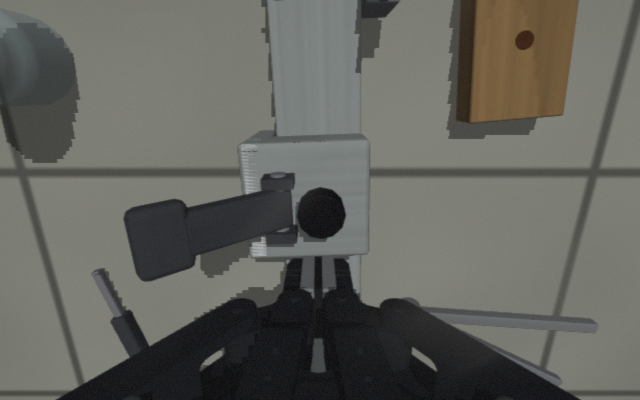

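```bash
python3 - <<'E'
from h import *
c,M=cam("wrist")
s=ctrl.get_state(); print(s["eef_pos"])
for n,(u,v,z) in dict(knob=(321,213,.071),faceP=(307,138,.054),faceM=(309,255,.054)).items(): print(n,onz(c,M,u,v,z).round(4))
E
```

```text
[0.54596929 0.00649874 0.03931559]
knob [0.548  0.0441 0.071 ]
faceP [0.5428 0.0682 0.054 ]
faceM [0.5432 0.0187 0.054 ]
```

In contact (knob (321,213), mark y about 0.0437). Push on to about 27 mm short of the notch, then look again.

Call:
move_arm(
  plan=[0,4,0,0,0,0,0,0,6,0,0,0,0,0,-1,7,0,0,0,0,0,0,7,0,0,0,0,0,0,7,0,0,0,0,0,-1,7,0,0,0,0,0,0,7,0,0,0,0,0,0,7,0,0,0,0,0,-1,5,0,0,0,0,0,0,4,0,0,0,0,0,0,3,0,0,0,0,0,0,0,0,0,0,0,0],
)

```text
time: 3.95
eef_pos: [0.5428, 0.0706, 0.0392]
tcp_rot: [0.707, 0.707, 0.0, -0.0]
contact_force: [-0.2, 1.0, -0.1]
opening: -0.001
finger_force: 0.0
```

```bash
python3 - <<'E'
from h import *
c,M=cam("wrist"); cv2.imwrite("pics/w3.png",c["color"][:,:,::-1])
s=ctrl.get_state(); print(s["time"],s["eef_pos"],s["contact_force"])
E
```

```text
4.0 [0.54274499 0.07040409 0.03919883] [ 0.34342848 -0.59082674 -0.8908685 ]
```

View pics/w3.png

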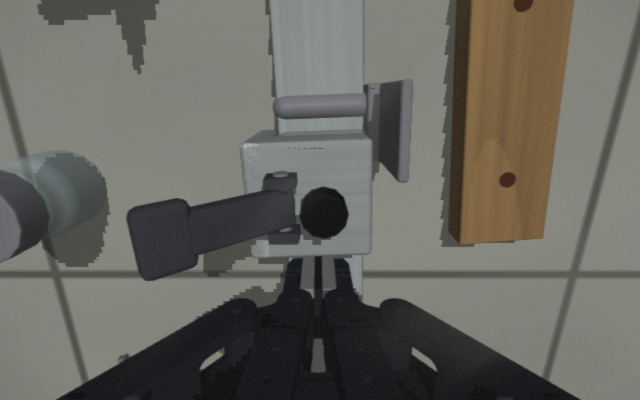

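```bash
python3 - <<'E'
from h import *
c,M=cam("wrist")
s=ctrl.get_state(); print(s["eef_pos"])
for n,(u,v,z) in dict(knob=(323,212,.071),faceM=(309,254,.054),ridge2=(322,105,.027),pt1=(408,80,.07),pt2=(406,181,.07)).items(): print(n,onz(c,M,u,v,z).round(4))
E
```

```text
[0.54274517 0.07028543 0.03915503]
knob [0.5454 0.1084 0.071 ]
faceM [0.5399 0.0832 0.054 ]
ridge2 [0.5454 0.1432 0.027 ]
pt1 [0.572  0.1523 0.07  ]
pt2 [0.5741 0.1195 0.07  ]
```

Plate at (408,130) confirms the target; about 27 mm to go. Push slowly now.

Call:
move_arm(
  plan=[0,4,0,0,0,0,0,-1,5,0,0,0,0,0,0,4,0,0,0,0,0,0,2,0,0,0,0,0,0,2,0,0,0,0,0],
)

```text
time: 4.55
eef_pos: [0.542, 0.0852, 0.0394]
tcp_rot: [0.706, 0.708, -0.002, 0.002]
contact_force: [-0.3, -11.6, -0.1]
opening: -0.001
finger_force: 5.5
```

Call:
move_arm(
  plan=[0,1,0,0,0,0,0,0,1,0,0,0,0,0,0,1,0,0,0,0,0,0,0,0,0,0,0,0],
)

```text
time: 4.95
eef_pos: [0.5419, 0.0897, 0.0393]
tcp_rot: [0.707, 0.707, -0.0, -0.0]
contact_force: [-0.5, -1.6, 0.1]
opening: 0.001
finger_force: 1.2
```

Call:
move_arm(
  plan=[0,1,0,0,0,0,0,0,1,0,0,0,0,0,0,0,0,0,0,0,0],
)

```text
time: 5.25
eef_pos: [0.5419, 0.0928, 0.0393]
tcp_rot: [0.707, 0.707, 0.001, -0.0]
contact_force: [-0.3, 0.0, -0.5]
opening: 0.002
finger_force: 0.0
```

```bash
cat >> h.py <<'E'
def knob(c,M,u,v,r=32):
    g=c["color"].max(2); m=np.zeros_like(g); cv2.circle(m,(u,v),r,255,-1)
    k=((g<30)&(m>0)).astype(np.uint8); n,l,st,ce=cv2.connectedComponentsWithStats(k)
    i=1+np.argmax(st[1:,4]); return ce[i],st[i],onz(c,M,*ce[i],.071)
E
python3 - <<'E'
from h import *
c,M=cam("wrist")
s=ctrl.get_state(); print(s["time"],s["eef_pos"],s["contact_force"])
print(knob(c,M,325,200)); cv2.imwrite("pics/w4.png",c["color"][:,:,::-1])
E
```

```text
5.3 [0.54200669 0.0928009  0.03932688] [-0.0388411   0.52310567  0.02038126]
(array([325.68642746, 213.37129485]), array([ 300,  190,   48,   43, 1282], dtype=int32), array([0.54554797, 0.13018193, 0.071     ]))
```

View pics/w4.png

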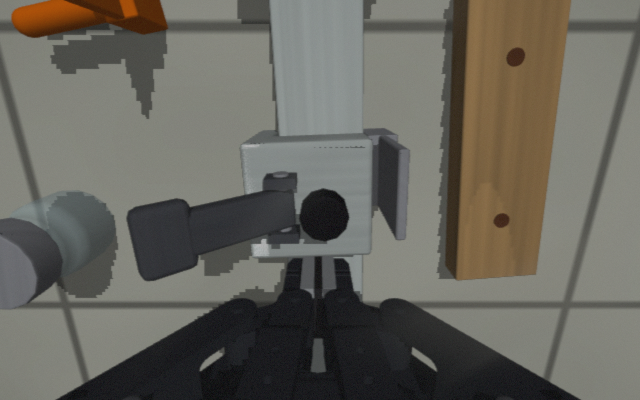

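```bash
python3 - <<'E'
from h import *
c,M=cam("wrist")
s=ctrl.get_state(); print(s["time"],s["eef_pos"],s["contact_force"],s["finger_force"])
print(knob(c,M,325,214,28)[::2])
for n,(u,v,z) in dict(pt1=(407,149,.07),pt2=(404,238,.07),faceP=(307,138,.054),faceM=(309,254,.054)).items(): print(n,onz(c,M,u,v,z).round(4))
g=c["color"].max(2).astype(int); print(g[120:260:3,404]); print(list(g[235:262,335]))
E
```

```text
5.35 [0.5419992  0.09270193 0.03930302] [0.17418879 0.45549603 0.00154178] 0.0
(array([325.13337629, 216.6810567 ]), array([0.54541808, 0.12893362, 0.071     ]))
pt1 [0.5728 0.1529 0.07  ]
pt2 [0.5744 0.1202 0.07  ]
faceP [0.5387 0.1544 0.054 ]
faceM [0.5391 0.1055 0.054 ]
[133 133 135 135 133 134 135 135 134  86 113 112 113 115 113 113 115 115
 115 116 116 116 114 114 116 113 117 117 116 115 118 117 116 116 113 115
 113 111 110 110 134 140 137 138 138 137 138]
[np.int64(27), np.int64(26), np.int64(37), np.int64(85), np.int64(131), np.int64(135), np.int64(135), np.int64(132), np.int64(132), np.int64(133), np.int64(134), np.int64(134), np.int64(134), np.int64(135), np.int64(133), np.int64(133), np.int64(131), np.int64(133), np.int64(129), np.int64(108), np.int64(86), np.int64(91), np.int64(132), np.int64(75), np.int64(41), np.int64(32), np.int64(32)]
```

Still about 6 mm short, just past the crest and held by friction. Nudging on.

Call:
move_arm(
  plan=[0,1,0,0,0,0,0,0,1,0,0,0,0,0,0,0,0,0,0,0,0],
)

```text
time: 5.65
eef_pos: [0.542, 0.0944, 0.0393]
tcp_rot: [0.707, 0.707, 0.0, -0.0]
contact_force: [-0.1, -0.0, -0.2]
opening: -0.002
finger_force: 0.0
```

```bash
cat > m.py <<'E'
from h import *
c,M=cam("wrist"); s=ctrl.get_state(); print(s["time"],s["eef_pos"],s["contact_force"],s["finger_force"])
g=c["color"].max(2).astype(int)
col=np.median(g[:,330:350],axis=1); a=np.median(g[:,399:405],axis=1)
e=[v for v in range(225,275) if col[v]-col[v+2]>30]; f=[v for v in range(190,320) if abs(a[v+2]-a[v])>12]
print(e,f, [onz(c,M,340,v+1,.054)[1].round(4) for v in e[:1]],[onz(c,M,404,v+1,.07)[1].round(4)+.0165 for v in f])
E
python3 m.py
```

```text
5.7 [0.54199456 0.09429482 0.03931217] [-0.86626463 -0.51711173 -0.46010617] 0.0
[252, 256, 257, 258] [241, 242, 243, 297, 298, 299] [np.float64(0.1076)] [np.float64(0.1367), np.float64(0.1363), np.float64(0.13590000000000002), np.float64(0.1128), np.float64(0.1123), np.float64(0.1119)]
```

```bash
python3 - <<'E'
from h import *
c,M=cam("wrist"); s,Ms=cam("side"); cv2.imwrite("pics/s5.png",s["color"][:,:,::-1])
old=cv2.imread("pics/w4.png")
def blob(im):
    g=im.max(2); k=np.zeros_like(g); k[180:245,303:350]=(g[180:245,303:350]<36)
    k=cv2.morphologyEx(k,cv2.MORPH_OPEN,np.ones((15,15),np.uint8))
    n,l,st,ce=cv2.connectedComponentsWithStats(k); return ce[1:],st[1:]
def edge(im): 
    g=im.max(2).astype(int); a=np.median(g[:,330:350],axis=1); return a[120:150],a[245:262]
for im in (old,c["color"]): print(blob(im),*edge(im))
print(onz(c,M,*blob(c["color"])[0][0],.071))
E
```

```text
(array([[323.85442329, 214.84714446]]), array([[ 303,  191,   43,   48, 1786]], dtype=int32)) [146.  146.5 146.  146.  145.  146.  145.  146.  146.  146.  145.5 145.
 145.  134.5 107.  101.  102.  102.  105.5 109.  127.  140.  143.  142.
 142.  140.  137.  117.  135.5 138. ] [133.  133.  134.  135.  135.  134.  132.  132.  127.  107.5  87.   92.5
 133.   84.5  61.   47.   40.5]
(array([[324.66818774, 214.3011734 ]]), array([[ 303,  193,   43,   43, 1534]], dtype=int32)) [146.  147.  147.  147.  147.  147.  146.5 147.  146.  146.  143.  117.5
 103.  102.  103.  105.5 109.  125.5 139.5 142.5 143.  142.  141.5 140.
 138.  120.5 135.5 138.  137.  136.5] [135.  135.5 135.  134.  133.  131.  120.  101.   85.   84.   92.  139.
 139.5  85.5  62.5  47.5  39.5]
[0.54523748 0.13137172 0.071     ]
```

Call:
move_arm(
  plan=[0,0,0,0,0,0,0,0,0,0,0,0,0,0,0,0,0,0,0,0,0],
)

```text
time: 6.1
eef_pos: [0.542, 0.094, 0.0393]
tcp_rot: [0.707, 0.707, 0.0, -0.0]
contact_force: [-0.1, -0.3, 1.3]
opening: -0.002
finger_force: 0.0
```

```bash
python3 m.py
```

```text
6.15 [0.54199506 0.09401744 0.03933723] [-0.66032022  0.29031372  0.21307653] 0.0
[244, 256, 257, 258] [240, 242, 243, 297, 298, 299] [np.float64(0.111)] [np.float64(0.1368), np.float64(0.136), np.float64(0.1356), np.float64(0.1125), np.float64(0.112), np.float64(0.1116)]
```

Call:
move_arm(
  plan=[0,1,0,0,0,0,0,0,0,0,0,0,0,0,0,0,0,0,0,0,0],
)

```text
time: 6.45
eef_pos: [0.542, 0.0951, 0.0393]
tcp_rot: [0.707, 0.707, -0.0, -0.0]
contact_force: [-0.8, -0.2, 0.1]
opening: -0.001
finger_force: 0.0
```

```bash
python3 m.py
```

```text
6.5 [0.54199504 0.09505467 0.03934386] [ 1.11350516 -0.48007799 -1.56852866] 0.0
[246, 256, 257, 258] [243, 244, 245, 297, 298, 299] [np.float64(0.1111)] [np.float64(0.1367), np.float64(0.1363), np.float64(0.13590000000000002), np.float64(0.1136), np.float64(0.1131), np.float64(0.1126)]
```

The stop sprang in: face at 0.111, so the mark is at 0.136 against a notch at 0.136. It didn't move when the finger came on another 1 mm. Back off, up, and over the pad.

Call:
move_arm(
  plan=[0,-6,0,0,0,0,0,0,-9,0,0,0,0,0,0,0,20,0,0,0,0,0,0,40,0,0,0,0,0,0,40,0,0,0,0,0,0,15,0,0,0,0,-15,15,0,0,0,0,0,-25,25,0,0,0,0,0,-10,13,0,0,0,0,0,0,0,0,0,0,0,0,0,0,0,0,0,0,0],
)

```text
time: 7.6
eef_pos: [0.4912, 0.1333, 0.1532]
tcp_rot: [0.707, 0.708, -0.001, -0.0]
contact_force: [0.5, 0.0, 0.0]
opening: 0.004
finger_force: 0.0
```

```bash
python3 - <<'E'
from h import *
c,M=cam("wrist"); s=ctrl.get_state(); print(s["time"],s["eef_pos"],s["contact_force"])
cv2.imwrite("pics/w6.png",c["color"][:,:,::-1])
for n,p in dict(pad=(.4975,.134,.089),knob=(.5452,.1363,.071)).items(): print(n,np.round(proj(c,M,p)))
E
```

```text
7.65 [0.49181783 0.1329123  0.15354707] [-0.07189413 -0.13246652  0.59533314]
pad [326. 215.]
knob [392. 203.]
```

View pics/w6.png

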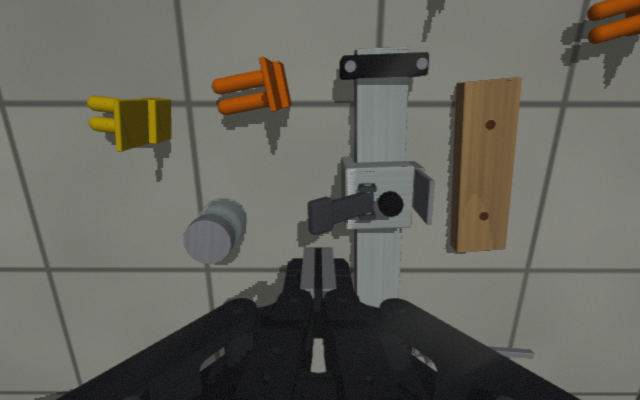

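Pad at (320,215) as predicted (within 4 mm), jar (210,240) well clear, knob (391,204) centred on the plate. Press down.

Call:
move_arm(
  plan=[-3,0,-25,0,0,0,0,0,0,-20,0,0,0,0,0,0,-10,0,0,0,0,0,0,-6,0,0,0,0,0,0,-6,0,0,0,0,0,0,-6,0,0,0,0,0,0,-6,0,0,0,0,0,0,-5,0,0,0,0,0,0,-3,0,0,0,0,0,0,0,0,0,0,0],
)

```text
time: 8.65
eef_pos: [0.4888, 0.133, 0.0668]
tcp_rot: [0.707, 0.707, -0.0, -0.0]
contact_force: [-0.4, -1.0, -0.3]
opening: 0.004
finger_force: 0.0
```

Call:
move_arm(
  plan=[0,0,-2,0,0,0,0,0,0,0,0,0,0,0],
)

```text
time: 8.85
eef_pos: [0.4891, 0.1331, 0.0653]
tcp_rot: [0.707, 0.707, 0.0, 0.0]
contact_force: [0.6, -0.1, 0.8]
opening: -0.003
finger_force: 0.0
```

Call:
move_arm(
  plan=[0,0,-2,0,0,0,0,0,0,-1,0,0,0,0,0,0,0,0,0,0,0],
)

```text
time: 9.15
eef_pos: [0.4891, 0.1331, 0.0629]
tcp_rot: [0.707, 0.707, -0.0, -0.0]
contact_force: [-2.7, -0.2, 4.1]
opening: -0.002
finger_force: 2.2
```

Call:
move_arm(
  plan=[0,0,-1,0,0,0,0,0,0,0,0,0,0,0],
)

```text
time: 9.35
eef_pos: [0.4891, 0.1331, 0.0627]
tcp_rot: [0.707, 0.707, -0.0, -0.0]
contact_force: [-4.7, 0.1, 9.1]
opening: 0.002
finger_force: 4.7
```

Call:
move_arm(
  plan=[0,0,-1,0,0,0,0,0,0,0,0,0,0,0],
)

```text
time: 9.55
eef_pos: [0.4892, 0.1331, 0.0625]
tcp_rot: [0.707, 0.707, -0.001, -0.0]
contact_force: [-6.8, -0.6, 13.6]
opening: 0.001
finger_force: 7.1
```

Call:
move_arm(
  plan=[0,0,-1,0,0,0,0,0,0,0,0,0,0,0,0,0,4,0,0,0,0,0,0,10,0,0,0,0,0,0,30,0,0,0,0,0,0,40,0,0,0,0,0,-15,20,0,0,0,0,0,-20,0,0,0,0,0,0,0,0,0,0,0,0,0,0,0,0,0,0,0],
)

```text
time: 10.55
eef_pos: [0.4887, 0.098, 0.163]
tcp_rot: [0.707, 0.707, -0.0, -0.0]
contact_force: [-0.4, 0.6, -0.2]
opening: 0.001
finger_force: 0.0
```

```bash
python3 - <<'E'
from h import *
c,M=cam("wrist"); s=ctrl.get_state(); print(s["time"],s["eef_pos"],s["contact_force"])
d=c["color"][:,:,::-1]; e,_=cam("side"); b=e["color"][:,:,::-1]
im=np.zeros((600,800,3),np.uint8); im[:320,:640]=d[40:360]; im[320:600,:520]=cv2.resize(b[210:280,235:365],None,fx=4,fy=4)
cv2.imwrite("pics/w7.png",im)
for n,p in dict(padup=(.4975,.134,.089),paddown=(.4853,.1335,.063),knob=(.5452,.1363,.071)).items(): print(n,np.round(proj(c,M,p))-[0,40])
E
```

```text
10.6 [0.48848926 0.09826576 0.16265235] [-0.14699961 -0.29398719 -0.51276545]
padup [330. 120.]
paddown [312. 113.]
knob [397. 112.]
```

View pics/w7.png

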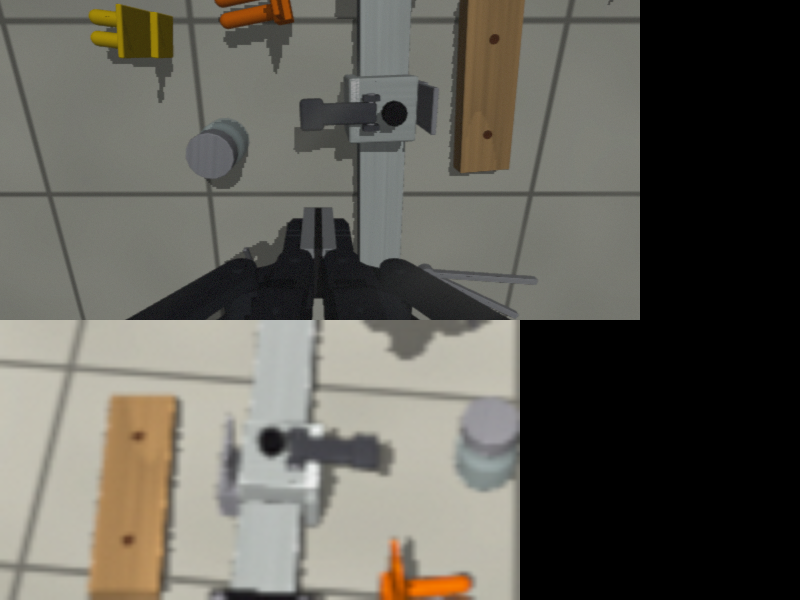

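The pad is now at (311,114), matching the predicted down position (312,113). The knob at (395,113) is still at the notch and the hand is clear.

```bash
python3 -c "
from plant import order; print(order.sign_off())"
```

```text
the job is handed in; nothing more can be done
None
```

The job is handed in at about 10.6 s of the 42 s: the stop's pin is in the tall-plate notch, the locking lever is pressed flat, the hand is clear, and only the stop and its lever were pushed; the hand-in gave no verdict back.

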